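# Hang the blue slide rack on the sprung hook to drain

## Task

Hang the blue slide rack on the retracting hook to drain: holding the hook by its red grip, pull it down against its spring, catch the steel bar of the blue rack and ease it up under control until the hook is fully retracted with the rack hanging level and still, then let go. Be gentle, there is glass in the racks: find the height by feel instead of pressing hard, never let the hook fly up, do not touch the blue rack with the gripper or arm, and leave the yellow and white racks where they stand.

Things in the scene. Friction and masses are not known exactly. Their poses are not given: they have to be found in the camera images.
- station: draining station fixed on the table: white base 290 x 470 mm, 8 mm thick; three bays in a row along its y, 120 mm apart, with 8 mm high grey rims. Origin: on the table under the middle bay's centre. x points from the bays (x = 0) to the rail at x = +150 mm, where a slim mast, 320 mm tall, with an orange spring reel at its foot runs along y
- rack_blue: blue slide rack, 76 x 100 mm (x, y), loose, 0.27 to 0.43 kg, in one of the bays; axes as the station's. Origin: centre of underside. Flat top deck (72 x 100) with a bail: 6 mm steel bar along x, 58 mm clear between posts, over the deck's middle (y = 0), its underside 21 mm above the deck. Deck and bar are set together: deck 56 to 92 mm above the origin, not reported: feel or look. Firm
- rack_yellow: yellow slide rack of the same build, in another bay, to be left alone. Origin: centre of its underside. Its bar tops out 93 mm above that
- rack_white: white slide rack of the same build, in another bay, to be left alone. Origin: centre of its underside. Its bar tops out 109 mm above that
- hook: steel J-hook, 12 mm wide in x, never turns: axes as the station's. Origin: shank axis, underside of foot, 158 mm above the table when retracted. Shank 6 mm thick, 60 mm up to an arm that runs in +x to the mast. Foot 6 mm thick, y = -3 to +27 mm, ends in a red upturned tip (y = 21 to 27), top 16 mm above the foot's underside. Throat 18 mm wide, open upward; goes under a bar by moving in +y
- hook_seat (a point): middle of the hook's throat, on top of the foot: 12 mm in +y and 6 mm up from the hook's origin. The shank is sprung in the arm: it gives 1 mm up or down per 4 N at the hook, at most 4 mm
- grip (a point): where to grip the hook: axis of the upright red cylinder (24 mm diameter, from 80 to 120 mm above the hook's origin) on a black flange 40 mm across and 6 mm thick, straight above the shank. This point is 102 mm above the hook's origin, 260 mm above the table when retracted; take it from above
- reel (a joint): how far the hook is pulled down, m: 0 fully retracted, 0.115 at the lower stop. Its spring pulls up with about 6.5 N at 0 and 0.4 N more per 10 mm, enough to lift the hung rack
- trolley (a joint): station y of mast and shank, m, -0.19 to 0.19; slides with 1.2 N of friction and stays where it is left
Not all that is in view belongs to the job. What is shaped like the rack_blue but pink or turquoise is not meant.

How it is judged:
On the way, in this order (a step that is already met when the one before it is completed fails the run):
1. the hook, pulled down at least 20 mm, bears on the blue rack with its throat under the middle of the bar (y of hook_seat in the frame of rack_blue between -0.01 and 0.01 m and x of hook_seat in the frame of rack_blue between -0.03 and 0.03 m and value of joint reel above 0.02 m and contact force between hook and rack_blue above 0.8 N and height (world z) of rack_blue below 0.02 m).
2. the blue rack hangs on the hook, lifted clear of its bay (y of hook_seat in the frame of rack_blue between -0.01 and 0.01 m and x of hook_seat in the frame of rack_blue between -0.03 and 0.03 m and height (world z) of rack_blue above 0.025 m and contact force between hook and rack_blue above 1 N), for 0.2 s.
At the end, for the whole second after the job is handed in: blue rack hangs by its bar in the throat (10 mm in y, 30 mm in x of its middle), hook within 10 mm of its upper stop, rack underside over 40 mm above the table, within 0.2 rad of upright, under 0.05 m/s; yellow and white racks within 12 mm of their starts (y of hook_seat in the frame of rack_blue between -0.01 and 0.01 m and x of hook_seat in the frame of rack_blue between -0.03 and 0.03 m and value of joint reel below 0.01 m and height (world z) of rack_blue above 0.04 m and angle between rack_blue's own z axis and vertical below 0.2 rad and linear speed of rack_blue below 0.05 m/s and contact force between hook and rack_blue above 1 N and distance of each of rack_yellow, rack_white from where it was at the start of the episode below 0.012 m); the robot touches nothing.
It fails at once if the hook presses on a rack with more than 14 N (contact force between hook and rack_blue above 14 N or contact force between hook and rack_yellow above 14 N or contact force between hook and rack_white above 14 N).
It fails at once if the hook flies up faster than 0.3 m/s (velocity of joint reel below -0.3 m/s).
It fails at once if the gripper or arm touches the blue rack with more than 2 N (contact force between any of the fingers, the arm and rack_blue above 2 N).
It fails at once if the yellow or white rack is moved by more than 12 mm (distance of any of rack_yellow, rack_white from where it was at the start of the episode above 0.012 m).
It also fails if it takes over 48 s, if anything falls off the work surface, if the arm or the gripper's body presses on something with over 40 N, if the wrist force passes 120 N, or if a joint passes its speed limit or range.

## Robot

A 6-joint arm with a two-finger parallel gripper is mounted at the origin on the work surface. World frame = base frame: x ahead of the robot, y to its left, z up, the work surface at z = 0. Lengths are in m, angles in rad, forces in N, time in s.
With the tool pointing down it reaches from about 0.375 to 0.975 m from the base axis. Payload 3.8 kg.
Tool frame: the origin (TCP) lies midway between the tips of the shut fingers; the grasp point (between the pads) lies 19 mm behind it; z points along the fingers, y is the line along which they close (so a half turn about z gives the same grasp; the last joint's range is limited). The gripper opens to 85 mm and grips with 20 to 120 N. Pads are 22 mm wide; open, the fingers measure 114 mm over their backs; the gripper's body (76 mm by 85 mm) begins 54 mm behind the grasp point. The pads swing forward as they close: fully open they stand 13 mm farther back than shut.
Start: joints at [1.263, 0.264, 1.604, -0, 1.274, -0.037], TCP at [0.181, 0.65, 0.231] pointing down, gripper open.
Joint ranges: [-2.63, 2.63], [-0.94, 2.18], [0.31, 2.57], [-1.31, 4.45], [0, 2.66], [-2.55, 2.55]. Speed limits (rad/s): [2.57, 2.57, 3.14, 3.14, 3.14, 3.14].

## Interface

Orientations are given as a rotation vector (axis times angle).
In Python, from workcell import bot, read_camera, camera_info, ticket gives the robot as it stands.
- The arm moves only by the tool servo_tool, never from a script. Its argument "targets" is a list of rows, each an object of numbers: "hand": the closure, from -1 (fully open) to 1 (shut); "x", "y", "z": the shift along the tool's x, y, z as a fraction of full scale; "roll": the turn about the tool's z as a fraction of full scale. In form: [{"hand": .., "x": .., "y": .., "z": .., "roll": ..}, ...]. A call has 1 to 10 rows; each row is the pose to reach, as a shift and turn from the pose commanded when the call began, along the tool's axes at that moment, turning the shorter way round; what a row does not reach only later rows make up. Full scale, the value 1, is 50 cm for a shift and 180 degrees for a turn. A row lasts 1/12 s, in which the tool goes at most 41.7 mm and 7.16 degrees, less where a joint would pass 70% of its speed; a pose out of reach is approached as far as the arm can. A call with a number of a shift or a turn outside -1 to 1 is refused whole. A call with a gripper value outside its range is refused whole. The fingers move at their own pace and stop on an object; "grip_force" is the grip in N (left out, the last holds). Time passes only in rows, so rows that repeat a pose let the fingers close. It gives the time, the measured TCP pose, the force, the opening and the grip force at its end, in the units of the state.
- bot.read_state(): the state, without advancing time (a new reading comes with each control period).
- read_camera(name): name is "scene" or "top" or "wrist"; returns the picture (400x640x3 uint8, red, green, blue); there is no depth.
- camera_info(name): a dict with "fx", "fy", "cx", "cy" (pixels), "eye" and "orientation" of the camera in the world; the wrist camera has in their place "T_tool_cam" (4x4, takes a point from camera to tool coordinates, whose origin is the TCP and whose axes are the flange's). Camera axes: x right, y down, z forward; pixel columns grow to the right and rows downward; lengths in m; the calibration is good to about 2 mm. A picture is of the moment at which its call begins: read the wrist's pose just before it. camera_info takes no time and is no camera call.
- ticket.finish_job(): hands the job in; it is judged then, once.
The state is a dict: "time": time; "q": joint angles; "joint_vel": joint speeds; "joint_torque": joint torques, N m; "tool_pos": TCP position; "tcp_rot": TCP orientation; "wrist_force": force on the tool from outside, world axes, zero at the start; "torque": the same for the moment, N m; "width": opening from 0.0 (shut) to 1.0 (fully open); "grip_force": force on a finger pad.
Only numpy, scipy, OpenCV 4.12 (cv2) and the standard library are available. Lean on these libraries where they do the work, as an engineer would, in place of code of your own. Each camera call takes 0.05 s, during which the arm holds its last target. There are 200 camera calls.

## Working session

There is one attempt and no reset: what is moved stays moved. The work goes in short steps, Python scripts to look and compute and a tool call to move; the robot and the scene stay as the last step left them, time stands still between calls to the robot, and variables do not carry over. Pictures are saved under pics/ and viewed, at most 11 in all, crops included, and the job is handed in when it is done.

Besides the shell and the picture viewer there is one more tool, called after "Request:" as name(argument=value, ...), one argument or row to a line, values as JSON. servo_tool: Moves the arm, as the interface text tells. Its arguments: {"type":"object","properties":{"targets":{"type":"array"},"grip_force":{"type":"number"}},"required":["targets"]}

```bash
mkdir -p pics; ls; cat > h.py <<'E'
import numpy as np,cv2
from workcell import bot,read_camera,camera_info,ticket
from scipy.spatial.transform import Rotation as R
def cam(n,st=None):
    c=camera_info(n)
    if 'T_tool_cam' in c:
        T=np.eye(4);T[:3,:3]=R.from_rotvec(st['tcp_rot']).as_matrix();T[:3,3]=st['tool_pos'];T=T@np.array(c['T_tool_cam']);return c,T[:3,3],T[:3,:3]
    o=np.array(c['orientation'],float)
    return c,np.array(c['eye']),(o if o.shape==(3,3) else R.from_rotvec(o).as_matrix() if o.size==3 else R.from_quat(o).as_matrix())
def ray(C,u,v):
    c,e,M=C;d=M@np.array([(u-c['cx'])/c['fx'],(v-c['cy'])/c['fy'],1.]);return e,d
def onz(C,u,v,z):
    e,d=ray(C,u,v);return e+d*(z-e[2])/d[2]
def proj(C,p):
    c,e,M=C;q=M.T@(np.array(p)-e);return q[0]/q[2]*c['fx']+c['cx'],q[1]/q[2]*c['fy']+c['cy']
def two(C1,p1,C2,p2):
    e1,d1=ray(C1,*p1);e2,d2=ray(C2,*p2)
    s=np.linalg.lstsq(np.c_[d1,-d2],e2-e1,rcond=None)[0]
    a,b=e1+d1*s[0],e2+d2*s[1];return (a+b)/2,np.linalg.norm(a-b)
E
python3 - <<'E'
from h import *
for n in('scene','top'):
    print(n,camera_info(n)); im=read_camera(n); cv2.imwrite(f'pics/{n}.png',im[:,:,::-1])
print(camera_info('wrist')); print(bot.read_state())
E
```

```text
pics
scene {'fx': 402.7343903819871, 'fy': 402.7343903819871, 'cx': 321.11950649487653, 'cy': 201.71365186753476, 'eye': array([1.2720877 , 0.25890853, 0.71228966]), 'orientation': array([-1.48821621, -1.87059586,  0.91762859])}
top {'fx': 401.0016763253078, 'fy': 401.0016763253078, 'cx': 317.79671523340005, 'cy': 202.10418000379653, 'eye': array([0.48294435, 0.12832114, 0.8904337 ]), 'orientation': array([-2.15900194,  2.20683989, -0.08089598])}
{'fx': 351.7585702125034, 'fy': 351.7585702125034, 'cx': 319.78705884377655, 'cy': 202.30770225558086, 'T_tool_cam': array([[-1.24287967e-04, -9.65873246e-01, -2.59015170e-01,
         6.55418071e-02],
       [ 9.99997829e-01,  4.18724606e-04, -2.04128041e-03,
        -8.63608427e-04],
       [ 2.08007416e-03, -2.59014861e-01,  9.65871097e-01,
        -1.42637478e-01],
       [ 0.00000000e+00,  0.00000000e+00,  0.00000000e+00,
         1.00000000e+00]])}
{'time': 0.1, 'q': array([ 1.26308607e+00,  2.64696636e-01,  1.60527219e+00,  2.24359779e-05,
        1.27371286e+00, -3.69207550e-02]), 'joint_vel': array([-0.00029418, -0.00133079, -0.00376431, -0.00012237,  0.00150895,
       -0.0006616 ]), 'joint_torque': array([ 6.29019978e-04, -5.16718554e+01, -3.68585336e+01, -6.42623627e-05,
        6.49502501e-03,  4.47916716e-05]), 'tool_pos': array([0.18035884, 0.64975094, 0.23005508]), 'tcp_rot': array([-0.42401559, -3.1124623 ,  0.00322668]), 'wrist_force': array([ 0.31800127,  0.16431869, -0.56777235]), 'torque': array([-0.02850803, -0.02830766, -0.00916433]), 'grip_force': 0.0, 'width': 0.9984666809094246}
```

View pics/scene.png

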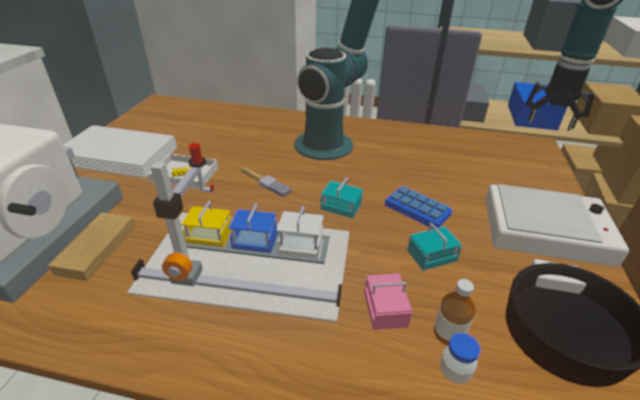

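View pics/top.png

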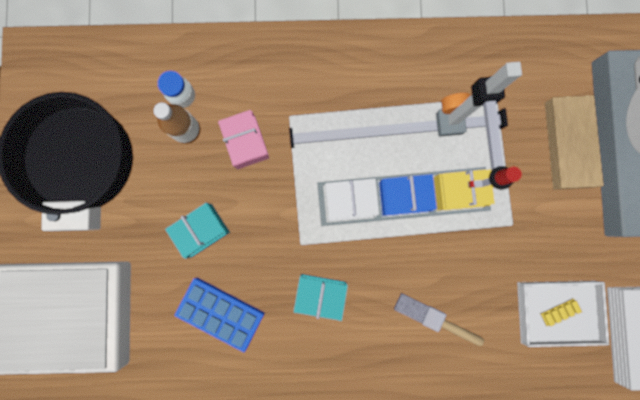

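The views show three racks in the station bays: yellow at top-view pixel (465,190), blue at (408,194) and white at (352,200). The hook's red grip is at (508,175) in the top view and (196,155) in the scene view.

Things that could be taken for the blue rack:
- Blue tray at top (220,314)
- Turquoise racks at (197,230) and (321,297)
- Pink rack at (243,138)
- Blue bottle cap at (173,83)

The blue rack with a steel bar, in the middle bay, fits the description. I'll check it in one close crop.

```bash
python3 - <<'E'
from h import *
ims={n:cv2.imread(f'pics/{n}.png') for n in('top','scene')}
a=cv2.resize(ims['top'][90:250,280:530],None,fx=3.2,fy=3.2,interpolation=cv2.INTER_CUBIC)[:, :800]
cv2.imwrite('pics/c1.png',a)
b=cv2.resize(ims['scene'][130:320,120:360],None,fx=3.1,fy=3.1,interpolation=cv2.INTER_CUBIC)
cv2.imwrite('pics/c2.png',b)
for n in ims:
    C=cam(n)
    hsv=cv2.cvtColor(ims[n],cv2.COLOR_BGR2HSV)
    for nm,lo,hi in(('red',(0,170,80),(6,255,255)),('red2',(174,170,60),(180,255,255)),('blue',(105,150,90),(125,255,255)),('yel',(22,150,120),(32,255,255)),('or',(7,200,150),(17,255,255))):
        m=cv2.inRange(hsv,lo,hi);k,l,s,c=cv2.connectedComponentsWithStats(m)
        for i in range(1,k):
            if s[i][4]>25: print(n,nm,s[i],c[i].round(1))
E
```

```text
top red [495 167  26  18 300] [507.9 175.4]
top blue [159  72  25  24 461] [170.8  83.5]
top blue [414 175  21  37 630] [424.2 192.9]
top blue [380 177  32  38 996] [395.6 195.6]
top blue [ 176  279   87   72 1477] [222.6 311.6]
top yel [435 176   9  33 130] [438.6 192.6]
top yel [543 300  33  24 123] [559.6 309.1]
scene red [189 143  14  20 174] [195.4 152.4]
scene blue [ 510   83   55   46 1134] [535.  108.5]
scene blue [532  90  14  13 106] [538.7  95.7]
scene blue [387 197  64  30 388] [420.7 212.2]
scene blue [230 211  20  24 258] [240.  220.6]
scene blue [251 213  24  19 371] [261.6 221.7]
scene blue [269 223   8  26  91] [272.3 235.8]
scene blue [233 244  34   5  44] [249.8 245.5]
scene blue [450 334  29  26 573] [464.2 346.5]
scene yel [173 168  14   8  83] [178.9 171.4]
scene yel [182 206  21  26 283] [192.5 217.4]
scene yel [185 208  47  39 801] [214.1 226.1]
scene or [165 253  26  18 111] [179.4 261.8]
```

View pics/c1.png

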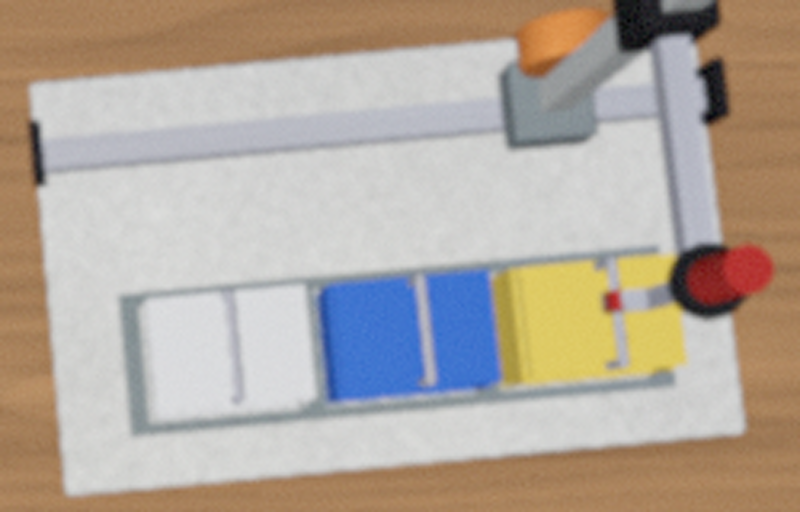

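View pics/c2.png

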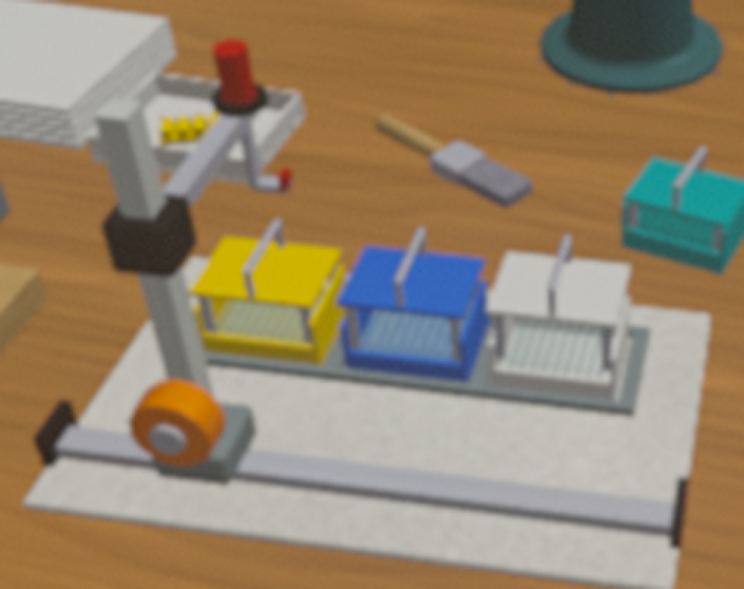

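The crops confirm the blue rack in the middle bay, with its bar at crop (425,330) and a deck about 170 px wide. The red cap is at crop (748,268), the flange at (708,282) and the hook's red tip at (612,301). Next I triangulate.

```bash
python3 - <<'E'
from h import *
T,S=cam('top'),cam('scene')
t=lambda x,y:(280+x/3.2,90+y/3.2)
s=lambda x,y:(120+x/3.1,130+y/3.1)
tl,bl,br=[onz(T,*t(*p),.008)[:2] for p in((32,84),(67,495),(744,432))]
print('base',tl,bl,br,np.linalg.norm(tl-bl),np.linalg.norm(bl-br))
ex=(tl-bl)/np.linalg.norm(tl-bl);ey=(bl-br)/np.linalg.norm(bl-br)
print('yaw',np.arctan2(ex[1],ex[0]),np.arctan2(-ey[0],ey[1]),'base centre',(tl+br)/2)
for n,a,b in(('cap',(748,268),(232,50)),('flange',(708,282),(238,97)),('tip',(612,301),(286,180)),
 ('d-y+x',(490,268),(340,305)),('d-y-x',(500,388),(355,248)),('d+y+x',(328,288),(473,318)),('d+y-x',(335,402),(487,260)),
 ('rim+y-x',(135,434),(648,330)),('y d+y-x',(525,382),(344,250)),('w d+y+x',(145,300),(627,325))):
    p,e=two(T,t(*a),S,s(*b));print(n,p.round(4),'gap',round(e,4))
for z in(.09,.11,.13): print('bar',z,[onz(T,*t(*p),z)[:2].round(4) for p in((421,278),(428,383))])
print('cap@.278',onz(T,*t(748,268),.278),'flange@.238',onz(T,*t(708,282),.238))
E
```

```text
base [0.74339371 0.18624144] [0.45631045 0.16708033] [ 0.48917785 -0.29819676] 0.287721997970654 0.46643652887943127
yaw 0.06664525929639234 0.07052333930162627 base centre [ 0.61628578 -0.05597766]
cap [ 0.5661 -0.1749  0.2734] gap 0.0029
flange [ 0.5653 -0.1758  0.2331] gap 0.001
tip [ 0.5639 -0.1513  0.163 ] gap 0.0021
d-y+x [ 0.5964 -0.1068  0.0744] gap 0.0054
d-y-x [ 0.5213 -0.1183  0.0694] gap 0.0084
d+y+x [ 0.5859 -0.0025  0.0735] gap 0.0061
d+y-x [ 0.5138 -0.0092  0.0726] gap 0.003
rim+y-x [0.4967 0.1209 0.0091] gap 0.0026
y d+y-x [ 0.5239 -0.1311  0.068 ] gap 0.0008
w d+y+x [0.5793 0.1163 0.0853] gap 0.0084
bar 0.09 [array([ 0.5895, -0.0614]), array([ 0.5234, -0.0632])]
bar 0.11 [array([ 0.5869, -0.0567]), array([ 0.5224, -0.0584])]
bar 0.13 [array([ 0.5842, -0.0519]), array([ 0.5214, -0.0536])]
cap@.278 [ 0.56588439 -0.17418625  0.278     ] flange@.238 [ 0.56453677 -0.17306956  0.238     ]
```

```bash
cat >> h.py <<'E'
def plan(p,yaw=None,show=True):
    """shift (fractions) from measured pose to world p; roll so that tool y lies along station y (yaw)"""
    st=bot.read_state();M=R.from_rotvec(st['tcp_rot']).as_matrix()
    d=M.T@(np.array(p)-st['tool_pos'])/.5
    out={'shift':d.round(4),'pos':st['tool_pos'].round(4),'F':st['wrist_force'].round(2),'t':st['time']}
    if yaw is not None:
        t=np.array([-np.sin(yaw),np.cos(yaw),0]);a=np.arctan2(M[:,0]@t*-1,M[:,1]@t)
        a=(a+np.pi/2)%np.pi-np.pi/2;out['roll']=round(a/np.pi,4);out['M']=M.round(4)
    return out
E
python3 - <<'E'
from h import *
print(plan((.565,-.1745,.36),.07))
E
```

```text
{'shift': array([-1.1822, -1.3832, -0.2571]), 'pos': array([0.1804, 0.6498, 0.2301]), 'F': array([ 0.32,  0.16, -0.57]), 't': 0.1, 'roll': np.float64(-0.1085), 'M': array([[-9.636e-01,  2.675e-01, -7.000e-04],
       [ 2.675e-01,  9.636e-01, -2.000e-03],
       [ 1.000e-04, -2.100e-03, -1.000e+00]])}
```

Request:
servo_tool(
  targets=[
    {"hand": -1,"x": 0,"y": 0,"z": -0.08,"roll": 0},
    {"hand": -1,"x": -0.05,"y": -0.05,"z": -0.16,"roll": -0.03},
    {"hand": -1,"x": -0.59,"y": -0.69,"z": -0.27,"roll": -0.1085},
    {"hand": -1,"x": -0.59,"y": -0.69,"z": -0.27,"roll": -0.1085},
    {"hand": -1,"x": -0.59,"y": -0.69,"z": -0.27,"roll": -0.1085},
    {"hand": -1,"x": -0.59,"y": -0.69,"z": -0.27,"roll": -0.1085},
    {"hand": -1,"x": -0.59,"y": -0.69,"z": -0.27,"roll": -0.1085},
    {"hand": -1,"x": -0.59,"y": -0.69,"z": -0.27,"roll": -0.1085},
    {"hand": -1,"x": -0.59,"y": -0.69,"z": -0.27,"roll": -0.1085},
    {"hand": -1,"x": -0.59,"y": -0.69,"z": -0.27,"roll": -0.1085},
  ],
)

```text
time: 0.93
tool_pos: [0.3321, 0.3249, 0.3517]
tcp_rot: [0.111, -3.139, 0.001]
wrist_force: [1.4, 0.2, -0.3]
width: 1.0
grip_force: 0.0
```

```bash
python3 -c "
from h import *
print(plan((.565,-.1745,.36),.07))"
```

```text
{'shift': array([-0.3941, -1.0292, -0.0163]), 'pos': array([0.3321, 0.3249, 0.3517]), 'F': array([ 1.37,  0.24, -0.28]), 't': 0.9333, 'roll': np.float64(0.0002), 'M': array([[-9.975e-01, -7.060e-02, -1.000e-04],
       [-7.060e-02,  9.975e-01, -3.000e-04],
       [ 2.000e-04, -3.000e-04, -1.000e+00]])}
```

Request:
servo_tool(
  targets=[
    {"hand": -1,"x": -0.2,"y": -0.4,"z": -0.016,"roll": 0},
    {"hand": -1,"x": -0.39,"y": -0.75,"z": -0.016,"roll": 0},
    {"hand": -1,"x": -0.39,"y": -0.75,"z": -0.016,"roll": 0},
    {"hand": -1,"x": -0.39,"y": -0.75,"z": -0.016,"roll": 0},
    {"hand": -1,"x": -0.39,"y": -0.75,"z": -0.016,"roll": 0},
    {"hand": -1,"x": -0.39,"y": -0.75,"z": -0.016,"roll": 0},
    {"hand": -1,"x": -0.39,"y": -0.75,"z": -0.016,"roll": 0},
    {"hand": -1,"x": -0.39,"y": -0.75,"z": -0.016,"roll": 0},
    {"hand": -1,"x": -0.39,"y": -0.75,"z": -0.016,"roll": 0},
    {"hand": -1,"x": -0.39,"y": -0.75,"z": -0.016,"roll": 0},
  ],
)

```text
time: 1.77
tool_pos: [0.55, -0.0304, 0.3593]
tcp_rot: [0.109, -3.139, -0.0]
wrist_force: [0.3, 1.0, -1.3]
width: 1.001
grip_force: 0.0
```

```bash
python3 -c "
from h import *
print(plan((.565,-.1745,.36),.07))
st=bot.read_state();im=read_camera('wrist');cv2.imwrite('pics/w1.png',im[:,:,::-1]);C=cam('wrist',st)
hsv=cv2.cvtColor(im,cv2.COLOR_RGB2HSV)
m=cv2.inRange(hsv,(0,160,60),(7,255,255))|cv2.inRange(hsv,(174,160,60),(180,255,255))
k,l,s,c=cv2.connectedComponentsWithStats(m)
for i in range(1,k):
  if s[i][4]>40: print(s[i],c[i],onz(C,*c[i],.27))
print('expected',proj(C,(.565,-.1745,.278)),proj(C,(.5655,-.06,.1)))
"
```

```text
{'shift': array([-0.0098, -0.2896, -0.0015]), 'pos': array([ 0.55  , -0.0304,  0.3593]), 'F': array([ 0.31,  0.95, -1.25]), 't': 1.7667, 'roll': np.float64(-0.0001), 'M': array([[-9.976e-01, -6.960e-02, -5.000e-04],
       [-6.960e-02,  9.976e-01,  2.000e-04],
       [ 5.000e-04,  3.000e-04, -1.000e+00]])}
[190 178  10  14 109] [194.74311927 184.66972477] [ 0.53989047 -0.11677388  0.27      ]
[  84  189   65   48 2027] [115.97039961 211.94425259] [ 0.56293249 -0.17132701  0.27      ]
expected (np.float64(104.70151674553196), np.float64(217.99320191417814)) (np.float64(294.769561988109), np.float64(178.91203448412625))
```

View pics/w1.png

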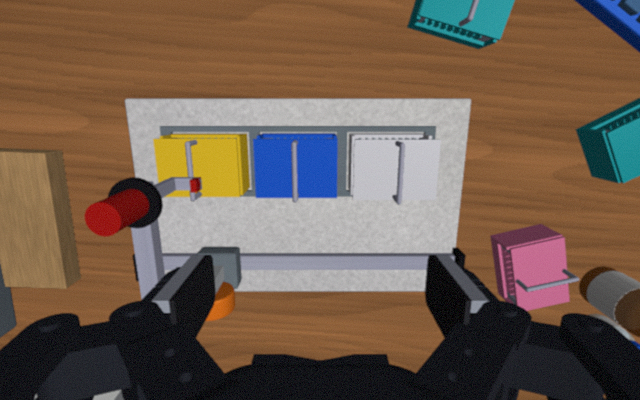

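The view shows the base square with the image, so the yaw is right. The cap top is at (103,217) against a predicted (105,218). The blue bar runs from (294,143) to (295,200), centred in its rack. Moving over the grip.

Request:
servo_tool(
  targets=[
    {"hand": -1,"x": -0.0098,"y": -0.08,"z": -0.002,"roll": 0},
    {"hand": -1,"x": -0.0098,"y": -0.16,"z": -0.002,"roll": 0},
    {"hand": -1,"x": -0.0098,"y": -0.24,"z": -0.002,"roll": 0},
    {"hand": -1,"x": -0.0098,"y": -0.2896,"z": -0.002,"roll": 0},
    {"hand": -1,"x": -0.0098,"y": -0.2896,"z": -0.002,"roll": 0},
    {"hand": -1,"x": -0.0098,"y": -0.2896,"z": -0.002,"roll": 0},
  ],
)

```text
time: 2.32
tool_pos: [0.5642, -0.1734, 0.3597]
tcp_rot: [0.106, -3.138, -0.002]
wrist_force: [-0.2, 0.1, -0.2]
width: 0.999
grip_force: 0.0
```

```bash
python3 -c "
from h import *
print(plan((.565,-.1745,.243),.07))
st=bot.read_state();im=read_camera('wrist');cv2.imwrite('pics/w2.png',im[:,:,::-1]);C=cam('wrist',st)
hsv=cv2.cvtColor(im,cv2.COLOR_RGB2HSV)
m=cv2.inRange(hsv,(0,160,60),(7,255,255))|cv2.inRange(hsv,(174,160,60),(180,255,255))
k,l,s,c=cv2.connectedComponentsWithStats(m)
for i in range(1,k):
  if s[i][4]>40: print(s[i],c[i],onz(C,*c[i],.27))
print('expected top',proj(C,(.565,-.1745,.278)),'base',proj(C,(.565,-.1745,.238)))
"
```

```text
{'shift': array([-0.0018, -0.0026,  0.2334]), 'pos': array([ 0.5642, -0.1734,  0.3597]), 'F': array([-0.21,  0.08, -0.19]), 't': 2.3167, 'roll': np.float64(-0.0009), 'M': array([[-0.9977, -0.0672, -0.0017],
       [-0.0672,  0.9977,  0.001 ],
       [ 0.0016,  0.0011, -1.    ]])}
[340 174   6  14  68] [342.79411765 180.54411765] [ 0.54431233 -0.16031486  0.27      ]
[ 299  183   38   47 1312] [317.76448171 206.53277439] [ 0.56355413 -0.17592332  0.27      ]
expected top (np.float64(319.67686764298844), np.float64(211.98906104380399)) base (np.float64(319.75041477157527), np.float64(197.36464389198866))
```

View pics/w2.png

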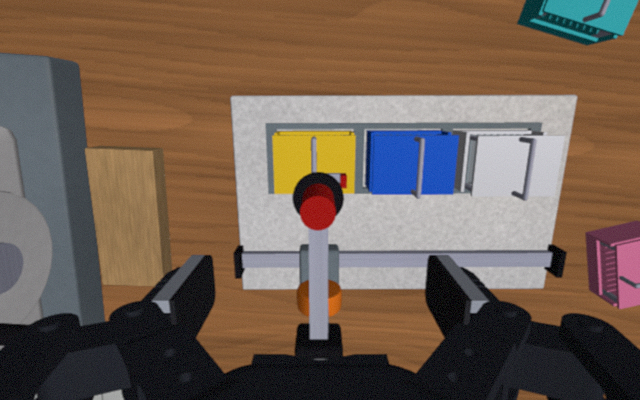

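The cap centre is at (318,211) against an expected (320,212), so the grip is under the tool. Descending, then closing.

Request:
servo_tool(
  targets=[
    {"hand": -1,"x": -0.001,"y": -0.003,"z": 0.05,"roll": 0},
    {"hand": -1,"x": -0.001,"y": -0.003,"z": 0.1,"roll": 0},
    {"hand": -1,"x": -0.001,"y": -0.003,"z": 0.15,"roll": 0},
    {"hand": -1,"x": -0.001,"y": -0.003,"z": 0.2,"roll": 0},
    {"hand": -1,"x": -0.001,"y": -0.003,"z": 0.233,"roll": 0},
    {"hand": -1,"x": -0.001,"y": -0.003,"z": 0.233,"roll": 0},
    {"hand": -1,"x": -0.001,"y": -0.003,"z": 0.233,"roll": 0},
    {"hand": -1,"x": -0.001,"y": -0.003,"z": 0.233,"roll": 0},
  ],
)

```text
time: 3.03
tool_pos: [0.5661, -0.173, 0.2457]
tcp_rot: [-0.112, 3.138, -0.001]
wrist_force: [0.3, 0.4, 0.4]
width: 0.997
grip_force: 0.0
```

Request:
servo_tool(
  targets=[
    {"hand": 1,"x": 0,"y": 0,"z": 0,"roll": 0},
    {"hand": 1,"x": 0,"y": 0,"z": 0,"roll": 0},
    {"hand": 1,"x": 0,"y": 0,"z": 0,"roll": 0},
    {"hand": 1,"x": 0,"y": 0,"z": 0,"roll": 0},
    {"hand": 1,"x": 0,"y": 0,"z": 0,"roll": 0},
    {"hand": 1,"x": 0,"y": 0,"z": 0,"roll": 0},
    {"hand": 1,"x": 0,"y": 0,"z": 0,"roll": 0},
    {"hand": 1,"x": 0,"y": 0,"z": 0,"roll": 0},
    {"hand": 1,"x": 0,"y": 0,"z": 0,"roll": 0},
    {"hand": 1,"x": 0,"y": 0,"z": 0,"roll": 0},
  ],
  grip_force=70,
)

```text
time: 3.87
tool_pos: [0.5655, -0.1741, 0.245]
tcp_rot: [-0.11, 3.139, -0.001]
wrist_force: [-1.3, -1.2, 5.3]
width: 0.264
grip_force: 68.4
```

```bash
cat >> h.py <<'E'
def barcheck(name):
    """bar of blue rack from wrist picture, station coordinates relative to TCP"""
    st=bot.read_state();im=read_camera('wrist');cv2.imwrite('pics/%s.png'%name,im[:,:,::-1]);C=cam('wrist',st)
    hsv=cv2.cvtColor(im,cv2.COLOR_RGB2HSV);m=cv2.inRange(hsv,(108,150,60),(122,255,255))
    k,l,s,c=cv2.connectedComponentsWithStats(cv2.morphologyEx(m,cv2.MORPH_CLOSE,np.ones((9,9))))
    for i in range(1,k):
        if s[i][4]>500: print('blue',s[i],c[i].round(1))
    return st,im,C
E
python3 -c "
from h import *
print(plan((.565,-.1745,.243),.07))
barcheck('w3')"
```

```text
{'shift': array([ 0.001 , -0.0007,  0.004 ]), 'pos': array([ 0.5655, -0.1741,  0.245 ]), 'F': array([-1.27, -1.2 ,  5.35]), 't': 3.8667, 'roll': np.float64(0.0), 'M': array([[-9.976e-01, -6.990e-02,  8.000e-04],
       [-6.990e-02,  9.976e-01, -6.000e-04],
       [-7.000e-04, -6.000e-04, -1.000e+00]])}
blue [  380   136   131    86 10473] [443.3 177.9]
```

View pics/w3.png

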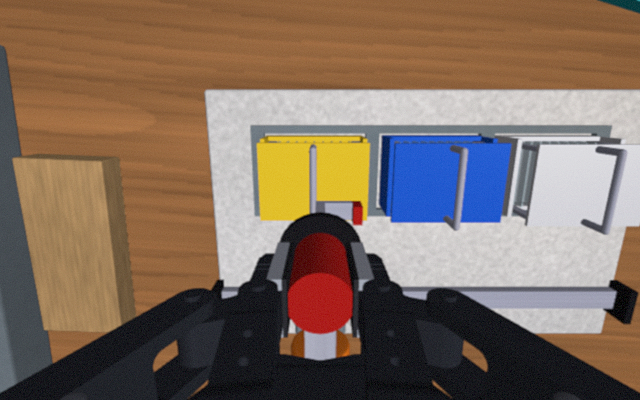

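The blue bar runs from (461,150) to (458,228). Its deck spans columns 392–508 near row 180, and the hook's red tip is at (358,213), left of the bar.

```bash
python3 -c "
from h import *
st=bot.read_state();C=cam('wrist',st);M=R.from_rotvec(st['tcp_rot']).as_matrix()
f=lambda u,v,z:(M.T@(onz(C,u,v,z)-st['tool_pos'])*[-1,1,-1]*1000).round(1)
for z in(.095,.1,.105): print('bar',z,f(461,150,z),f(458,228,z))
for z in(.07,.075,.08): print('deck',z,f(392,145,z),f(508,145,z),f(393,221,z),f(507,221,z))
print('tip',f(358,213,.174),'base L',f(207,200,.008))
"
```

```text
bar 0.095 [ -32.4  115.4 -149.9] [  35.7  119.9 -149.9]
bar 0.1 [ -33.   113.5 -144.9] [  33.9  117.8 -144.9]
bar 0.105 [ -33.6  111.5 -139.9] [  32.2  115.8 -139.9]
deck 0.07 [ -34.    63.2 -174.9] [ -34.1  166.9 -174.8] [  37.4   68.  -174.9] [  37.3  175.8 -174.9]
deck 0.075 [ -34.5   62.2 -169.9] [ -34.6  164.2 -169.8] [  35.8   66.9 -169.9] [  35.7  173.  -169.9]
deck 0.08 [ -35.    61.2 -164.9] [ -35.1  161.6 -164.8] [  34.2   65.8 -164.9] [  34.1  170.2 -164.9]
tip [ -1.7  23.  -70.9] base L [  33.1 -127.5 -237.1]
```

Request:
servo_tool(
  targets=[
    {"hand": 1,"x": 0,"y": 0.015,"z": 0,"roll": 0},
    {"hand": 1,"x": 0,"y": 0.035,"z": 0,"roll": 0},
    {"hand": 1,"x": 0,"y": 0.06,"z": 0,"roll": 0},
    {"hand": 1,"x": 0,"y": 0.085,"z": 0,"roll": 0},
    {"hand": 1,"x": 0,"y": 0.11,"z": 0,"roll": 0},
    {"hand": 1,"x": 0,"y": 0.135,"z": 0,"roll": 0},
    {"hand": 1,"x": 0,"y": 0.15,"z": 0,"roll": 0},
    {"hand": 1,"x": 0,"y": 0.158,"z": 0,"roll": 0},
    {"hand": 1,"x": 0,"y": 0.158,"z": 0,"roll": 0},
    {"hand": 1,"x": 0,"y": 0.158,"z": 0,"roll": 0},
  ],
)

```text
time: 4.75
tool_pos: [0.5599, -0.0942, 0.245]
tcp_rot: [-0.111, 3.139, 0.001]
wrist_force: [-2.3, 1.4, 6.3]
width: 0.264
grip_force: 68.7
```

Request:
servo_tool(
  targets=[
    {"hand": 1,"x": 0,"y": 0,"z": 0.01,"roll": 0},
    {"hand": 1,"x": 0,"y": 0,"z": 0.02,"roll": 0},
    {"hand": 1,"x": 0,"y": 0,"z": 0.03,"roll": 0},
    {"hand": 1,"x": 0,"y": 0,"z": 0.04,"roll": 0},
    {"hand": 1,"x": 0,"y": 0,"z": 0.04,"roll": 0},
    {"hand": 1,"x": 0,"y": 0,"z": 0.04,"roll": 0},
  ],
)

```text
time: 5.25
tool_pos: [0.5599, -0.0946, 0.2249]
tcp_rot: [-0.11, 3.139, 0.001]
wrist_force: [-1.5, 1.1, 6.7]
width: 0.264
grip_force: 68.8
```

```bash
python3 -c "
from h import *
st,im,C=barcheck('w4');print(st['tool_pos'],st['wrist_force'],st['time'],st['width'])
cv2.imwrite('pics/w4c.png',cv2.resize(im[80:280,200:460,::-1],None,fx=3,fy=3,interpolation=cv2.INTER_CUBIC))
"
```

```text
blue [ 302  138  124   91 8913] [366.3 176.8]
[ 0.55989453 -0.09461765  0.22486024] [-1.50636247  1.12954347  6.73226434] 5.25 0.26439021149121944
```

View pics/w4c.png

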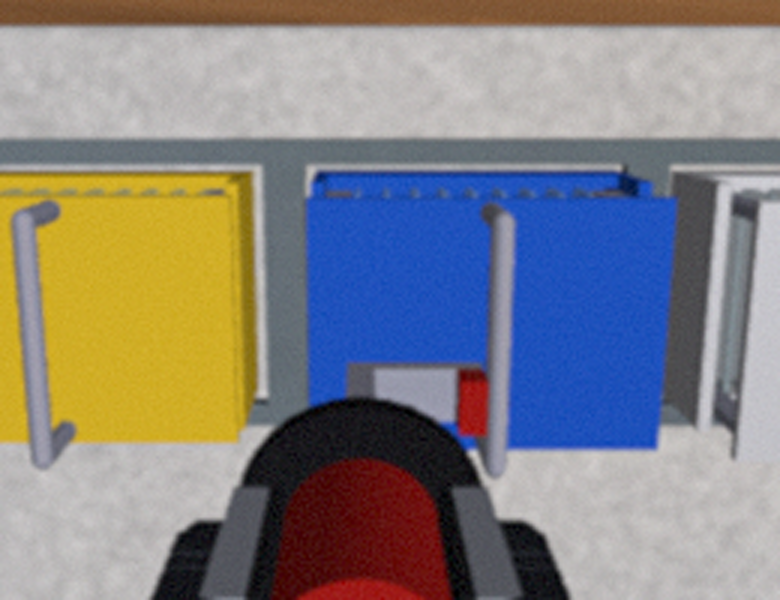

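The crop shows the blue bar from (503,215) to (495,465) and the hook's red tip at (473,402), just left of it. The deck spans x 307–675 at the back edge and y down to 448.

```bash
python3 -c "
from h import *
st=bot.read_state();C=cam('wrist',st);M=R.from_rotvec(st['tcp_rot']).as_matrix()
g=lambda u,v,z:(M.T@(onz(C,200+u/3,80+v/3,z)-st['tool_pos'])*[-1,1,-1]*1000).round(1)
for z in(.095,.1,.105): print('bar',z,g(503,215,z),g(495,465,z))
for z in(.07,.075,.08): print('deck',z,g(307,200,z),g(675,200,z),g(309,448,z),g(657,448,z))
print('tip R',g(488,370,.154),'shank back',g(375,368,.142))
"
```

```text
bar 0.095 [ -33.4   35.7 -130. ] [  34.9   35.9 -130. ]
bar 0.1 [ -34.   35. -125.] [  33.1   35.2 -125. ]
bar 0.105 [ -34.6   34.3 -120. ] [  31.2   34.5 -120. ]
deck 0.07 [ -34.6  -16.  -155. ] [ -34.6   87.  -155. ] [  38.8  -16.4 -155. ] [  38.7   87.3 -155. ]
deck 0.075 [ -35.2  -15.8 -150. ] [ -35.2   85.5 -150. ] [  37.   -16.1 -150. ] [  37.    85.8 -150. ]
deck 0.08 [ -35.7  -15.5 -145. ] [ -35.7   84.  -145. ] [  35.3  -15.9 -145. ] [  35.2   84.3 -145. ]
tip R [ -8.   25.8 -71. ] shank back [ -5.2   2.3 -83. ]
```

Request:
servo_tool(
  targets=[
    {"hand": 1,"x": 0,"y": 0,"z": 0.015,"roll": 0},
    {"hand": 1,"x": 0,"y": 0,"z": 0.03,"roll": 0},
    {"hand": 1,"x": 0,"y": 0,"z": 0.045,"roll": 0},
    {"hand": 1,"x": 0,"y": 0,"z": 0.06,"roll": 0},
    {"hand": 1,"x": 0,"y": 0,"z": 0.07,"roll": 0},
    {"hand": 1,"x": 0,"y": 0,"z": 0.076,"roll": 0},
    {"hand": 1,"x": 0,"y": 0,"z": 0.076,"roll": 0},
    {"hand": 1,"x": 0,"y": 0,"z": 0.076,"roll": 0},
  ],
)

```text
time: 5.97
tool_pos: [0.5599, -0.0948, 0.1872]
tcp_rot: [-0.11, 3.139, 0.0]
wrist_force: [-3.1, -0.2, 9.1]
width: 0.259
grip_force: 68.9
```

Request:
servo_tool(
  targets=[
    {"hand": 1,"x": 0,"y": 0,"z": 0.004,"roll": 0},
    {"hand": 1,"x": 0,"y": 0,"z": 0.008,"roll": 0},
    {"hand": 1,"x": 0,"y": 0,"z": 0.012,"roll": 0},
    {"hand": 1,"x": 0,"y": 0,"z": 0.016,"roll": 0},
    {"hand": 1,"x": 0,"y": 0,"z": 0.02,"roll": 0},
    {"hand": 1,"x": 0,"y": 0,"z": 0.02,"roll": 0},
    {"hand": 1,"x": 0,"y": 0,"z": 0.02,"roll": 0},
  ],
)

```text
time: 6.55
tool_pos: [0.5599, -0.0948, 0.1774]
tcp_rot: [-0.11, 3.139, 0.0]
wrist_force: [-2.8, 1.1, 9.0]
width: 0.261
grip_force: 68.9
```

Request:
servo_tool(
  targets=[
    {"hand": 1,"x": 0,"y": 0,"z": 0.002,"roll": 0},
    {"hand": 1,"x": 0,"y": 0,"z": 0.004,"roll": 0},
    {"hand": 1,"x": 0,"y": 0,"z": 0.006,"roll": 0},
    {"hand": 1,"x": 0,"y": 0,"z": 0.008,"roll": 0},
    {"hand": 1,"x": 0,"y": 0,"z": 0.01,"roll": 0},
    {"hand": 1,"x": 0,"y": 0,"z": 0.01,"roll": 0},
    {"hand": 1,"x": 0,"y": 0,"z": 0.01,"roll": 0},
  ],
)

```text
time: 7.13
tool_pos: [0.5599, -0.0948, 0.1725]
tcp_rot: [-0.11, 3.139, 0.0]
wrist_force: [-3.4, 0.5, 9.8]
width: 0.261
grip_force: 68.9
```

Request:
servo_tool(
  targets=[
    {"hand": 1,"x": 0,"y": 0,"z": 0.002,"roll": 0},
    {"hand": 1,"x": 0,"y": 0,"z": 0.004,"roll": 0},
    {"hand": 1,"x": 0,"y": 0,"z": 0.004,"roll": 0},
    {"hand": 1,"x": 0,"y": 0,"z": 0.004,"roll": 0},
  ],
)

```text
time: 7.47
tool_pos: [0.5599, -0.0948, 0.1705]
tcp_rot: [-0.11, 3.139, 0.0]
wrist_force: [-3.6, 0.0, 9.0]
width: 0.264
grip_force: 68.9
```

Request:
servo_tool(
  targets=[
    {"hand": 1,"x": 0,"y": 0,"z": 0.002,"roll": 0},
    {"hand": 1,"x": 0,"y": 0,"z": 0.003,"roll": 0},
    {"hand": 1,"x": 0,"y": 0,"z": 0.003,"roll": 0},
    {"hand": 1,"x": 0,"y": 0,"z": 0.003,"roll": 0},
  ],
)

```text
time: 7.8
tool_pos: [0.5599, -0.0948, 0.169]
tcp_rot: [-0.11, 3.139, 0.0]
wrist_force: [-3.9, 0.6, 8.7]
width: 0.261
grip_force: 68.9
```

Request:
servo_tool(
  targets=[
    {"hand": 1,"x": 0,"y": 0,"z": 0.001,"roll": 0},
    {"hand": 1,"x": 0,"y": 0,"z": 0.002,"roll": 0},
    {"hand": 1,"x": 0,"y": 0,"z": 0.002,"roll": 0},
    {"hand": 1,"x": 0,"y": 0,"z": 0.002,"roll": 0},
  ],
)

```text
time: 8.13
tool_pos: [0.5599, -0.0948, 0.1681]
tcp_rot: [-0.11, 3.139, 0.0]
wrist_force: [-3.5, 0.5, 8.6]
width: 0.258
grip_force: 68.9
```

Request:
servo_tool(
  targets=[
    {"hand": 1,"x": 0,"y": 0,"z": 0.001,"roll": 0},
    {"hand": 1,"x": 0,"y": 0,"z": 0.002,"roll": 0},
    {"hand": 1,"x": 0,"y": 0,"z": 0.002,"roll": 0},
    {"hand": 1,"x": 0,"y": 0,"z": 0.002,"roll": 0},
  ],
)

```text
time: 8.47
tool_pos: [0.5599, -0.0948, 0.1674]
tcp_rot: [-0.11, 3.139, 0.0]
wrist_force: [-5.3, 0.4, 11.0]
width: 0.267
grip_force: 69.0
```

Request:
servo_tool(
  targets=[
    {"hand": 1,"x": 0,"y": 0,"z": 0.001,"roll": 0},
    {"hand": 1,"x": 0,"y": 0,"z": 0.002,"roll": 0},
    {"hand": 1,"x": 0,"y": 0,"z": 0.002,"roll": 0},
    {"hand": 1,"x": 0,"y": 0,"z": 0.002,"roll": 0},
  ],
)

```text
time: 8.8
tool_pos: [0.5599, -0.0948, 0.1669]
tcp_rot: [-0.11, 3.139, 0.0]
wrist_force: [-5.4, 0.9, 13.1]
width: 0.259
grip_force: 69.2
```

Contact felt at about TCP z = 0.168: force rose 2 N, then 4 N. Backing up 2.5 mm clear of the deck, then sliding under the bar.

Request:
servo_tool(
  targets=[
    {"hand": 1,"x": 0,"y": 0,"z": -0.004,"roll": 0},
    {"hand": 1,"x": 0,"y": 0,"z": -0.009,"roll": 0},
    {"hand": 1,"x": 0,"y": 0,"z": -0.009,"roll": 0},
    {"hand": 1,"x": 0,"y": 0,"z": -0.009,"roll": 0},
  ],
)

```text
time: 9.13
tool_pos: [0.5599, -0.0948, 0.1708]
tcp_rot: [-0.11, 3.139, 0.0]
wrist_force: [-3.7, 1.4, 9.1]
width: 0.261
grip_force: 69.1
```

Request:
servo_tool(
  targets=[
    {"hand": 1,"x": 0,"y": 0.005,"z": 0,"roll": 0},
    {"hand": 1,"x": 0,"y": 0.01,"z": 0,"roll": 0},
    {"hand": 1,"x": 0,"y": 0.015,"z": 0,"roll": 0},
    {"hand": 1,"x": 0,"y": 0.02,"z": 0,"roll": 0},
    {"hand": 1,"x": 0,"y": 0.02,"z": 0,"roll": 0},
    {"hand": 1,"x": 0,"y": 0.02,"z": 0,"roll": 0},
  ],
)

```text
time: 9.63
tool_pos: [0.5592, -0.0849, 0.1707]
tcp_rot: [-0.11, 3.139, -0.0]
wrist_force: [-3.5, 0.6, 10.2]
width: 0.26
grip_force: 69.1
```

Request:
servo_tool(
  targets=[
    {"hand": 1,"x": 0,"y": 0.005,"z": 0,"roll": 0},
    {"hand": 1,"x": 0,"y": 0.01,"z": 0,"roll": 0},
    {"hand": 1,"x": 0,"y": 0.015,"z": 0,"roll": 0},
    {"hand": 1,"x": 0,"y": 0.02,"z": 0,"roll": 0},
    {"hand": 1,"x": 0,"y": 0.026,"z": 0,"roll": 0},
    {"hand": 1,"x": 0,"y": 0.026,"z": 0,"roll": 0},
    {"hand": 1,"x": 0,"y": 0.026,"z": 0,"roll": 0},
  ],
)

```text
time: 10.22
tool_pos: [0.5583, -0.0718, 0.1707]
tcp_rot: [-0.11, 3.139, -0.0]
wrist_force: [-3.1, 0.5, 9.2]
width: 0.261
grip_force: 69.1
```

```bash
python3 -c "
from h import *
st,im,C=barcheck('w5');print(st['tool_pos'],st['wrist_force'],st['time'],st['width'])
cv2.imwrite('pics/w5c.png',cv2.resize(im[80:280,200:460,::-1],None,fx=3,fy=3,interpolation=cv2.INTER_CUBIC))
"
```

```text
blue [  264   142   151   114 12162] [341.8 188.4]
[ 0.55830603 -0.07183846  0.17066677] [-3.09154747  0.50435953  9.1934593 ] 10.2167 0.2614683409943574
```

View pics/w5c.png

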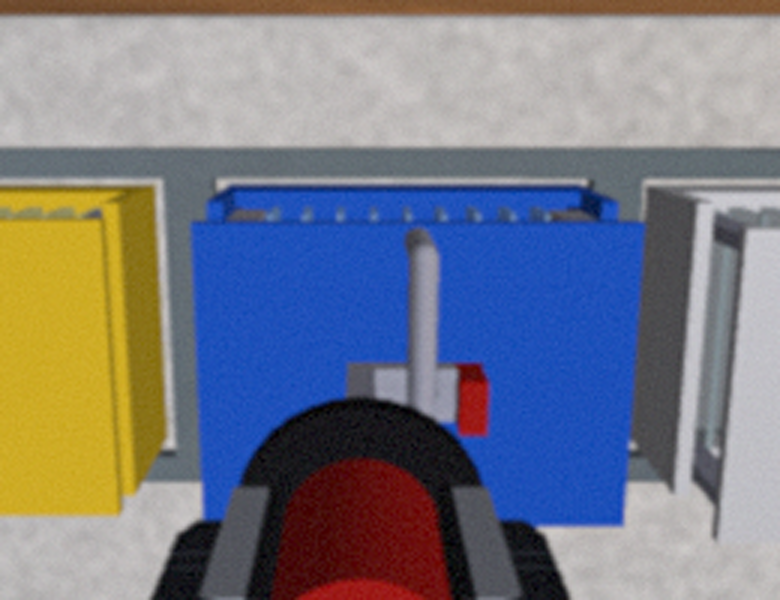

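The bar (crop column 423) now sits in the middle of the throat (375–458) with the red tip beyond it. Easing up.

Request:
servo_tool(
  targets=[
    {"hand": 1,"x": 0,"y": 0,"z": -0.004,"roll": 0},
    {"hand": 1,"x": 0,"y": 0,"z": -0.008,"roll": 0},
    {"hand": 1,"x": 0,"y": 0,"z": -0.012,"roll": 0},
    {"hand": 1,"x": 0,"y": 0,"z": -0.016,"roll": 0},
    {"hand": 1,"x": 0,"y": 0,"z": -0.02,"roll": 0},
    {"hand": 1,"x": 0,"y": 0,"z": -0.02,"roll": 0},
    {"hand": 1,"x": 0,"y": 0,"z": -0.02,"roll": 0},
  ],
)

```text
time: 10.85
tool_pos: [0.5583, -0.0718, 0.1807]
tcp_rot: [-0.11, 3.139, 0.0]
wrist_force: [-4.0, 1.0, 9.4]
width: 0.264
grip_force: 69.0
```

Request:
servo_tool(
  targets=[
    {"hand": 1,"x": 0,"y": 0,"z": -0.001,"roll": 0},
    {"hand": 1,"x": 0,"y": 0,"z": -0.002,"roll": 0},
    {"hand": 1,"x": 0,"y": 0,"z": -0.003,"roll": 0},
    {"hand": 1,"x": 0,"y": 0,"z": -0.004,"roll": 0},
    {"hand": 1,"x": 0,"y": 0,"z": -0.005,"roll": 0},
    {"hand": 1,"x": 0,"y": 0,"z": -0.006,"roll": 0},
    {"hand": 1,"x": 0,"y": 0,"z": -0.006,"roll": 0},
  ],
)

```text
time: 11.43
tool_pos: [0.5583, -0.0718, 0.1833]
tcp_rot: [-0.11, 3.139, 0.0]
wrist_force: [-2.4, 1.0, 7.0]
width: 0.257
grip_force: 68.9
```

Request:
servo_tool(
  targets=[
    {"hand": 1,"x": 0,"y": 0,"z": -0.001,"roll": 0},
    {"hand": 1,"x": 0,"y": 0,"z": -0.002,"roll": 0},
    {"hand": 1,"x": 0,"y": 0,"z": -0.003,"roll": 0},
    {"hand": 1,"x": 0,"y": 0,"z": -0.004,"roll": 0},
    {"hand": 1,"x": 0,"y": 0,"z": -0.004,"roll": 0},
    {"hand": 1,"x": 0,"y": 0,"z": -0.004,"roll": 0},
  ],
)

```text
time: 11.93
tool_pos: [0.5583, -0.0718, 0.1847]
tcp_rot: [-0.11, 3.139, 0.0]
wrist_force: [-1.1, 1.8, 5.9]
width: 0.266
grip_force: 68.7
```

Request:
servo_tool(
  targets=[
    {"hand": 1,"x": 0,"y": 0,"z": -0.002,"roll": 0},
    {"hand": 1,"x": 0,"y": 0,"z": -0.005,"roll": 0},
    {"hand": 1,"x": 0,"y": 0,"z": -0.009,"roll": 0},
    {"hand": 1,"x": 0,"y": 0,"z": -0.013,"roll": 0},
    {"hand": 1,"x": 0,"y": 0,"z": -0.017,"roll": 0},
    {"hand": 1,"x": 0,"y": 0,"z": -0.021,"roll": 0},
    {"hand": 1,"x": 0,"y": 0,"z": -0.025,"roll": 0},
    {"hand": 1,"x": 0,"y": 0,"z": -0.028,"roll": 0},
    {"hand": 1,"x": 0,"y": 0,"z": -0.03,"roll": 0},
    {"hand": 1,"x": 0,"y": 0,"z": -0.03,"roll": 0},
  ],
)

```text
time: 12.77
tool_pos: [0.5583, -0.0721, 0.1995]
tcp_rot: [-0.11, 3.139, -0.0]
wrist_force: [-1.2, 1.2, 4.9]
width: 0.264
grip_force: 68.6
```

```bash
python3 -c "
from h import *
st=bot.read_state();print(st['tool_pos'],st['wrist_force'],st['time'])
im=read_camera('scene')[:,:,::-1];cv2.imwrite('pics/s2c.png',cv2.resize(im[120:320,130:390],None,fx=3,fy=3,interpolation=cv2.INTER_CUBIC))
"
```

```text
[ 0.5582549  -0.07214051  0.19954461] [-1.2435997   1.21988143  4.93642928] 12.7667
```

View pics/s2c.png

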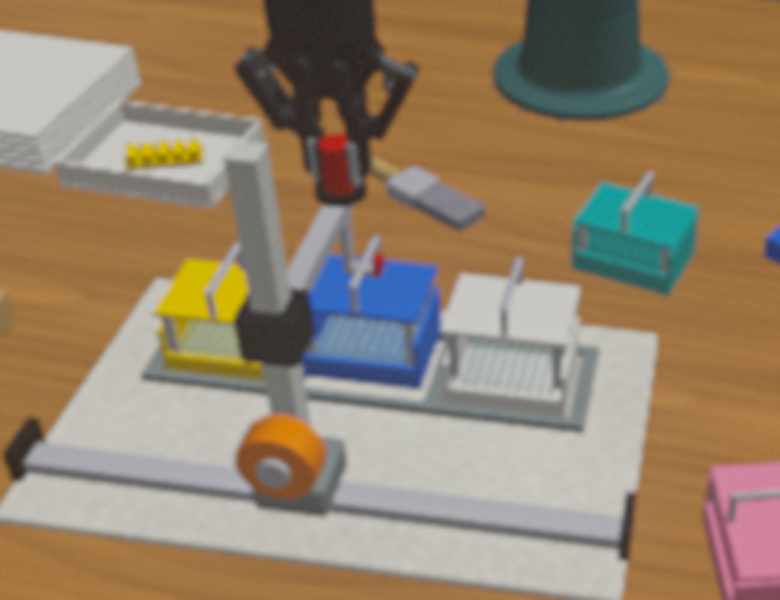

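The blue rack, at crop (370,320), hangs level on the hook, clear of its bay. The yellow and white racks haven't moved. Continuing up smoothly.

Request:
servo_tool(
  targets=[
    {"hand": 1,"x": 0,"y": 0,"z": -0.004,"roll": 0},
    {"hand": 1,"x": 0,"y": 0,"z": -0.009,"roll": 0},
    {"hand": 1,"x": 0,"y": 0,"z": -0.014,"roll": 0},
    {"hand": 1,"x": 0,"y": 0,"z": -0.019,"roll": 0},
    {"hand": 1,"x": 0,"y": 0,"z": -0.024,"roll": 0},
    {"hand": 1,"x": 0,"y": 0,"z": -0.029,"roll": 0},
    {"hand": 1,"x": 0,"y": 0,"z": -0.034,"roll": 0},
    {"hand": 1,"x": 0,"y": 0,"z": -0.039,"roll": 0},
    {"hand": 1,"x": 0,"y": 0,"z": -0.043,"roll": 0},
    {"hand": 1,"x": 0,"y": 0,"z": -0.045,"roll": 0},
  ],
)

```text
time: 13.65
tool_pos: [0.5583, -0.0721, 0.2221]
tcp_rot: [-0.11, 3.139, -0.0]
wrist_force: [2.2, 1.0, 4.3]
width: 0.263
grip_force: 68.6
```

Request:
servo_tool(
  targets=[
    {"hand": 1,"x": 0,"y": 0,"z": -0.005,"roll": 0},
    {"hand": 1,"x": 0,"y": 0,"z": -0.01,"roll": 0},
    {"hand": 1,"x": 0,"y": 0,"z": -0.015,"roll": 0},
    {"hand": 1,"x": 0,"y": 0,"z": -0.02,"roll": 0},
    {"hand": 1,"x": 0,"y": 0,"z": -0.025,"roll": 0},
    {"hand": 1,"x": 0,"y": 0,"z": -0.03,"roll": 0},
    {"hand": 1,"x": 0,"y": 0,"z": -0.035,"roll": 0},
    {"hand": 1,"x": 0,"y": 0,"z": -0.038,"roll": 0},
    {"hand": 1,"x": 0,"y": 0,"z": -0.04,"roll": 0},
    {"hand": 1,"x": 0,"y": 0,"z": -0.04,"roll": 0},
  ],
)

```text
time: 14.48
tool_pos: [0.5582, -0.0721, 0.242]
tcp_rot: [-0.11, 3.139, -0.0]
wrist_force: [1.6, 1.1, 3.6]
width: 0.256
grip_force: 68.5
```

Request:
servo_tool(
  targets=[
    {"hand": 1,"x": 0,"y": 0,"z": -0.001,"roll": 0},
    {"hand": 1,"x": 0,"y": 0,"z": -0.002,"roll": 0},
    {"hand": 1,"x": 0,"y": 0,"z": -0.003,"roll": 0},
    {"hand": 1,"x": 0,"y": 0,"z": -0.004,"roll": 0},
    {"hand": 1,"x": 0,"y": 0,"z": -0.005,"roll": 0},
    {"hand": 1,"x": 0,"y": 0,"z": -0.005,"roll": 0},
    {"hand": 1,"x": 0,"y": 0,"z": -0.005,"roll": 0},
  ],
)

```text
time: 15.07
tool_pos: [0.5582, -0.0721, 0.2443]
tcp_rot: [-0.11, 3.139, -0.0]
wrist_force: [3.3, 0.8, 3.2]
width: 0.26
grip_force: 68.5
```

Request:
servo_tool(
  targets=[
    {"hand": 1,"x": 0,"y": 0,"z": -0.001,"roll": 0},
    {"hand": 1,"x": 0,"y": 0,"z": -0.002,"roll": 0},
    {"hand": 1,"x": 0,"y": 0,"z": -0.002,"roll": 0},
    {"hand": 1,"x": 0,"y": 0,"z": -0.002,"roll": 0},
  ],
)

```text
time: 15.4
tool_pos: [0.5582, -0.0721, 0.245]
tcp_rot: [-0.11, 3.14, 0.0]
wrist_force: [5.0, 0.2, 1.4]
width: 0.26
grip_force: 68.5
```

Request:
servo_tool(
  targets=[
    {"hand": 1,"x": 0,"y": 0,"z": -0.001,"roll": 0},
    {"hand": 1,"x": 0,"y": 0,"z": -0.001,"roll": 0},
    {"hand": 1,"x": 0,"y": 0,"z": -0.001,"roll": 0},
    {"hand": 1,"x": 0,"y": 0,"z": -0.001,"roll": 0},
    {"hand": 1,"x": 0,"y": 0,"z": -0.001,"roll": 0},
    {"hand": 1,"x": 0,"y": 0,"z": -0.001,"roll": 0},
    {"hand": 1,"x": 0,"y": 0,"z": -0.001,"roll": 0},
    {"hand": 1,"x": 0,"y": 0,"z": -0.001,"roll": 0},
  ],
  grip_force=20,
)

```text
time: 16.07
tool_pos: [0.5582, -0.0721, 0.245]
tcp_rot: [0.11, -3.14, -0.0]
wrist_force: [5.2, 0.2, -1.3]
width: 0.26
grip_force: 68.4
```

Request:
servo_tool(
  targets=[
    {"hand": 0.4,"x": 0,"y": 0,"z": 0,"roll": 0},
    {"hand": 0.3,"x": 0,"y": 0,"z": 0,"roll": 0},
    {"hand": 0.2,"x": 0,"y": 0,"z": 0,"roll": 0},
    {"hand": 0,"x": 0,"y": 0,"z": 0,"roll": 0},
    {"hand": -0.3,"x": 0,"y": 0,"z": 0,"roll": 0},
    {"hand": -0.6,"x": 0,"y": 0,"z": 0,"roll": 0},
    {"hand": -1,"x": 0,"y": 0,"z": 0,"roll": 0},
    {"hand": -1,"x": 0,"y": 0,"z": 0,"roll": 0},
    {"hand": -1,"x": 0,"y": 0,"z": 0,"roll": 0},
    {"hand": -1,"x": 0,"y": 0,"z": 0,"roll": 0},
  ],
)

```text
time: 16.9
tool_pos: [0.5581, -0.0721, 0.2457]
tcp_rot: [0.11, -3.14, 0.0]
wrist_force: [1.5, -0.3, -0.3]
width: 1.006
grip_force: 0.0
```

Released cleanly. Retreating straight up.

Request:
servo_tool(
  targets=[
    {"hand": -1,"x": 0,"y": 0,"z": -0.03,"roll": 0},
    {"hand": -1,"x": 0,"y": 0,"z": -0.07,"roll": 0},
    {"hand": -1,"x": 0,"y": 0,"z": -0.12,"roll": 0},
    {"hand": -1,"x": 0,"y": 0,"z": -0.17,"roll": 0},
    {"hand": -1,"x": 0,"y": 0,"z": -0.22,"roll": 0},
    {"hand": -1,"x": 0,"y": 0,"z": -0.24,"roll": 0},
    {"hand": -1,"x": 0,"y": 0,"z": -0.24,"roll": 0},
    {"hand": -1,"x": 0,"y": 0,"z": -0.24,"roll": 0},
    {"hand": -1,"x": 0,"y": 0,"z": -0.24,"roll": 0},
    {"hand": -1,"x": 0,"y": 0,"z": -0.24,"roll": 0},
  ],
)

```text
time: 17.73
tool_pos: [0.5572, -0.0719, 0.3632]
tcp_rot: [0.11, -3.136, -0.001]
wrist_force: [-0.6, 0.5, -0.6]
width: 0.999
grip_force: 0.0
```

Request:
servo_tool(
  targets=[
    {"hand": -1,"x": 0,"y": 0,"z": 0,"roll": 0},
    {"hand": -1,"x": 0,"y": 0,"z": 0,"roll": 0},
    {"hand": -1,"x": 0,"y": 0,"z": 0,"roll": 0},
    {"hand": -1,"x": 0,"y": 0,"z": 0,"roll": 0},
    {"hand": -1,"x": 0,"y": 0,"z": 0,"roll": 0},
    {"hand": -1,"x": 0,"y": 0,"z": 0,"roll": 0},
    {"hand": -1,"x": 0,"y": 0,"z": 0,"roll": 0},
    {"hand": -1,"x": 0,"y": 0,"z": 0,"roll": 0},
    {"hand": -1,"x": 0,"y": 0,"z": 0,"roll": 0},
    {"hand": -1,"x": 0,"y": 0,"z": 0,"roll": 0},
  ],
)

```text
time: 18.57
tool_pos: [0.5581, -0.0721, 0.3658]
tcp_rot: [-0.11, 3.14, -0.0]
wrist_force: [-0.5, -0.3, 0.3]
width: 0.998
grip_force: 0.0
```

```bash
python3 -c "
from h import *
a=read_camera('scene').astype(int)
for i in range(8): b=read_camera('scene')
print('motion',np.abs(a-b)[120:320,130:390].mean(),np.abs(a-b)[350:,:200].mean())
cv2.imwrite('pics/s3c.png',cv2.resize(b[120:320,130:390,::-1],None,fx=3,fy=3,interpolation=cv2.INTER_CUBIC))
print(bot.read_state()['wrist_force'])
"
```

```text
motion 0.8174038461538462 0.8925333333333333
[ 0.79072254  0.50702416 -0.01118613]
```

View pics/s3c.png

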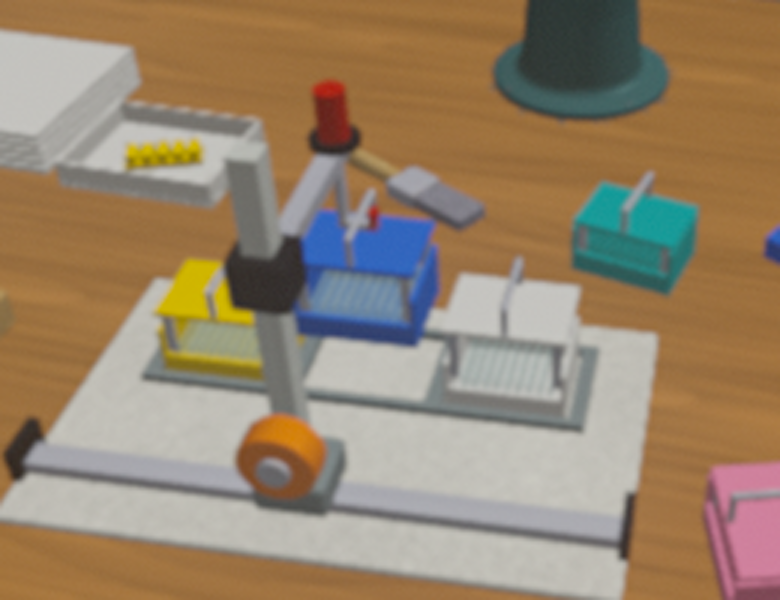

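The blue rack, at crop (370,280), hangs level and still on the retracted hook, and its neighbours are where they started. Handing in.

```bash
python3 -c "
from h import *
print(ticket.finish_job())"
```

```text
the job is handed in; nothing more can be done
None
```

The blue rack hangs level and still on the fully retracted hook, the yellow and white racks look unmoved, the gripper is clear, and the job is handed in (no verdict returned).

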